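Hang a shelf bracket and prove its hooks hold

TASK

Hang the loose blue shelf bracket in the slotted track of the free post, level with the bracket that already hangs on the other post: both hooks through their slots and down fully home. Then prove that the hooks hold: without pressing down any more, tug the bracket straight out from the post with a steady 15 N for a full second, never loading the hooks above 30 N, and let go, leaving it hanging home. Leave the pots and tools around it where they are.

Things in the scene. Friction and masses are not known exactly. Their poses are not given: they have to be found in the camera images.
- bracket: loose blue steel shelf bracket (all sizes in mm), upside-down U channel 24 wide, 68 deep at the back, 34 at the front, arm 160 long, 3 mm nose at the front end rising 8 above the flat top; 0.25 to 0.42 kg. Starts standing upright on the table on the flat rear 90 of its underside. Origin: foot of its flat back face, mid width; z up, +x out of the back (as the hooks point), arm to -x
- hooks: down-turned lips of the bracket's two hooks, one piece with it (same frame). Two necks on the back face, 5 wide, 10 high, lower edges 14 and 54 above the underside, reach 6.5 behind the back; each ends in a lip 5 wide, 4 thick, 20 high, from 10 below to 10 above the neck's lower edge. So the hooks reach 10.5 behind the back face
- back: the flat back plate of the bracket, one piece with it (same frame), 24 wide, 68 high; it meets the face of the track when the hooks are pushed in, and stands clear of it when the bracket is drawn straight out
- bracket_grip (a point): good place to grip the bracket from above across its 24 mm width: 80 in front of the back face, 55 above the underside, 13 below the flat top; about the centre of mass
- bracket_top (a point): top edge of the bracket's back face, 68 above its origin. Hung home, the bracket has 2.5 of play straight out before both lips bear on the inside of the track's wall and its whole back stands off the track; from there on it is stiff and the pull rises with every further fraction of a millimetre. Let go, the nose droops by up to 0.06 rad
- free_post: fixed wooden post without a bracket, 50 wide, 318 high; a white slotted steel track (25 wide, 24 deep) is screwed to its front by hand: square and at true height, but 0 to 6 packed out from the post and up to 7 left or right of its middle line, none of it measured. Origin: on the table, middle line, at the track's face if not packed out (24 before the wood); z up, +x into the post, -x straight out
- post_slots (a point): on the free post, above its origin, level with the lowest slot's lower edge (the track itself may be off, see free_post). One column of six slots in the 4 thick front wall, each 7 wide, 23 high, lower edges 60, 100, 140, 180, 220, 260 above the table, 20 clear behind. To hang: level, 10 to 13 above home, both hooks go in until the back meets the track; then down until both necks sit in the slots
- partner_post: the other upright of the rack, the same and parallel, 440 from the free post (which is left and which right varies); the same kind of bracket hangs on its track, fixed, pointing to the robot. Steel foot plates 50 wide and 6 high reach 60 in front of both
- partner_bracket (a point): on the bracket that hangs on the partner post: foot of its back face, mid width (as the loose bracket's origin); 126 above the table, its hooks in the slots at 140 and 180
- rack: fixed rack of the two posts: plywood ware board 200 by 360, 18 high, on the table between the posts, wooden ties behind. Origin: on the table midway between the posts' origins; same axes as the posts
- cup_a: unfired clay cup, 72 across, 60 high, on the ware board; origin under its centre
- cup_b: pinkish clay cup, 76 across, 50 high, on the ware board; origin under its centre
- bowl: brown clay bowl, 104 across, 45 high, on the ware board between the cups; origin under its centre
- mallet: rubber-headed mallet lying on the table at the left, 260 long along its x; origin on the table
- paddle: turned wooden paddle lying on the table at the right, 250 long along its x, 64 thick; origin on the table under its middle
- rib: flat wooden throwing rib on the table, 100 by 50 by 6; origin under its centre
- jar: white glaze jar with blue cap on the table, 60 across, 78 high; origin under its centre
Not all that is in view belongs to the job. What is shaped like the bracket but orange is not meant.

How it is judged (in metres and radians):
On the way, in this order (a step that is already met when the one before it is completed fails the run):
1. both hooks of the bracket are through the slots level with the partner bracket and down home (z of bracket in the frame of free_post between 0.1235 and 0.1285 m and x of bracket in the frame of free_post between -0.011 and 0.005 m and y of bracket in the frame of free_post between -0.01 and 0.01 m and angle between bracket's own z axis and vertical below 0.12 rad and contact force between hooks and free_post below 10 N), for 0.1 s.
2. the bracket, home, is drawn straight out so that its back no longer bears on the track and its hooks bear with 12 to 18 N for 0.8 s (z of bracket in the frame of free_post between 0.1235 and 0.1285 m and x of bracket in the frame of free_post between -0.011 and 0.005 m and y of bracket in the frame of free_post between -0.01 and 0.01 m and angle between bracket's own z axis and vertical below 0.12 rad and contact force between hooks and free_post between 12 and 18 N and contact force between back and free_post below 1 N), for 0.8 s.
At the end, for the whole second after the job is handed in: The bracket hangs in the two slots level with the partner bracket: underside within 2.5 mm of the partner's height, back from 5 mm behind to 11 mm before the post's origin, within 10 mm of the post's middle line, within 0.12 rad of upright, at rest and released (z of bracket in the frame of free_post between 0.1235 and 0.1285 m and x of bracket in the frame of free_post between -0.011 and 0.005 m and y of bracket in the frame of free_post between -0.01 and 0.01 m and angle between bracket's own z axis and vertical below 0.12 rad and linear speed of bracket below 0.01 m/s and contact force between the fingers and bracket below 0.1 N); the robot touches nothing.
It fails at once if the hooks are loaded with more than 30 N (contact force between hooks and free_post above 30 N).
It fails at once if a pot or tool is shifted by more than 20 mm (distance of any of cup_a, cup_b, bowl, mallet, paddle, rib, jar from where it was at the start of the episode above 0.02 m).
It also fails if it takes over 72 s, if anything falls off the work surface, if the arm or the gripper's body presses on something with over 40 N, if the wrist force passes 120 N, or if a joint passes its speed limit or range.

ROBOT

A 6-joint arm with a two-finger parallel gripper is mounted at the origin on the work surface. World frame = base frame: x ahead of the robot, y to its left, z up, the work surface at z = 0. Lengths are in mm, angles in degrees, forces in N, time in s.
With the tool pointing down it reaches from about 275 to 825 mm from the base axis. Payload 5.2 kg.
Tool frame: the origin (TCP) lies at the very end of the fingers, on their centre line; the grasp point (between the pads) lies 19 mm behind it; z points along the fingers, y is the line along which they close (so a half turn about z gives the same grasp; the last joint's range is limited). The gripper opens to 93 mm and grips with 3 to 60 N. Pads are 15 mm wide; open, the fingers measure 128 mm over their backs; the gripper's body (75 mm by 188 mm) begins 65 mm behind the grasp point.
Start: joints at [-11.62, 14.817, 87.949, -0, 77.235, -11.62], TCP at [550.005, 0.023, 218.653] pointing down, gripper open.
Joint ranges: [-179.93, 179.93], [-52.35, 119.4], [10.71, 147.94], [-69.91, 249.91], [12.55, 155.21], [-178.61, 178.61]. Speed limits (degrees/s): [147.25, 147.25, 180, 180, 180, 180].

INTERFACE

Orientations are given as a 3x3 rotation matrix whose columns are the frame's x, y, z axes.
In Python, from workcell import monitor, snapshot, camera_model, order, search_frame, cut_out gives the robot as it stands.
- The arm moves only by the tool servo_tool, never from a script. Its argument "motion" is a list that holds one entry, the list of rows, each a list of 6 numbers: the shift along the tool's x, y, z in mm, then the turn, a rotation vector about the tool's x, y, z in degrees. In form: [[[dx, dy, dz, ax, ay, az], ...]]. A call has 1 to 5 rows; each row shifts and turns the commanded pose from where the row before left it, along the tool's axes as they then stand; what a row does not reach is not made up. A row lasts 1/10 s, in which the tool goes at most 50 mm and 8.59 degrees, less where a joint would pass 70% of its speed; a pose out of reach is approached as far as the arm can. A call with a gripper value outside its range is refused whole. "gripper" is the finger opening in mm, from 0 to 93, set as the call begins (left out, the last holds). The fingers move at their own pace and stop on an object; "newtons" is the grip in N (left out, the last holds). Time passes only in rows, so rows that do not move let the fingers close. It gives the time, the measured TCP pose, the force, the opening and the grip force at its end, in the units of the state.
- monitor.state(): the state, without advancing time (a new reading comes with each control period).
- snapshot(name): name is "scene" or "side" or "wrist"; returns the picture (400x640x3 uint8, blue, green, red); there is no depth.
- camera_model(name): a dict with "camera_matrix" (3x3 intrinsics, pixels), "origin" and "orientation" of the camera in the world. Camera axes: x right, y up, looking along -z (the intrinsics and any distortion apply to the point x, -y, -z); pixel columns grow to the right and rows downward; lengths in mm; the calibration is good to about 2 mm. The wrist camera is an equidistant fisheye: a pixel r from the principal point sees the ray r / f radians off the axis. A picture is of the moment at which its call begins: read the wrist's pose just before it. camera_model takes no time and is no camera call; for the wrist camera it gives the pose at the moment of the call.
- order.close_job(): hands the job in; it is judged then, once.
Trained networks look in the newest picture that a camera, given by its name, has taken for a name from the list of things; names that differ only in an ending like _2 or _b are one class to them, and where a whole thing is asked for, a point or a joint stands for the part that bears it (a point fixed in the world has none). Each returns a list of dicts, best first, with "conf" (0 to 1); they miss things now and then, are a little off and sometimes report something else, mostly with a low value. They report only what shows in the picture. A call takes as long as a camera call. They do not tell look-alikes from the thing itself.
- search_frame(name, camera): "xyz" ([x, y, z] in mm, in the coordinates of the camera as it stood for that picture, good to about 4 mm: the middle of the surface that is visible of it).
- cut_out(name, camera): "region" (400x640 bool, what is visible of it).
The state is a dict: "time": time; "qpos": joint angles; "dq": joint speeds; "tau": joint torques, N m; "position": TCP position; "tcp_rot": TCP orientation; "contact_force": force on the tool from outside, world axes, zero at the start; "torque": the same for the moment, N m; "opening": finger opening in mm; "grasp_force": force on a finger pad.
Only numpy, scipy, OpenCV 4.12 (cv2) and the standard library are available. Lean on these libraries where they do the work, as an engineer would, in place of code of your own. Each camera call takes 0.05 s, during which the arm holds its last target. There are 200 camera calls.

## Working session

There is one attempt and no reset: what is moved stays moved. The work goes in short steps, Python scripts to look and compute and a tool call to move; the robot and the scene stay as the last step left them, time stands still between calls to the robot, and variables do not carry over. Pictures are saved under pics/ and viewed, at most 13 in all, crops included, and the job is handed in when it is done.

Besides the shell and the picture viewer there is one more tool, called as name([rows], argument=value, ...), one row to a line, values as JSON. servo_tool: Moves the arm, as the interface text tells. Its arguments: {"type":"object","properties":{"motion":{"type":"array"},"gripper":{"type":"number"},"newtons":{"type":"number"}},"required":["motion"]}

```bash
mkdir -p pics; ls; cat > h.py <<'E'
import numpy as np, cv2
from workcell import monitor, snapshot, camera_model, order, search_frame, cut_out
def toworld(p,m): return np.array(m["orientation"])@np.array(p)+np.array(m["origin"])
def ray(u,v,m,fish=False):
    K=np.array(m["camera_matrix"]); x=(u-K[0,2])/K[0,0]; y=(v-K[1,2])/K[1,1]
    if fish:
        r=np.hypot(x,y); s=np.sin(r)/r if r>1e-9 else 1; d=np.array([x*s,-y*s,-np.cos(r)])
    else: d=np.array([x,-y,-1.])
    d=np.array(m["orientation"])@d; return np.array(m["origin"],float),d/np.linalg.norm(d)
def pix(P,m,fish=False):
    K=np.array(m["camera_matrix"]); c=np.array(m["orientation"]).T@(np.array(P)-np.array(m["origin"])); x,y,z=c[0],-c[1],-c[2]
    if fish:
        n=np.hypot(x,y); t=np.arctan2(n,z); x,y=x/n*t,y/n*t
    else: x,y=x/z,y/z
    return np.array([K[0,0]*x+K[0,2],K[1,1]*y+K[1,2]])
def tri(rs):
    A=sum(np.eye(3)-np.outer(d,d) for o,d in rs); b=sum((np.eye(3)-np.outer(d,d))@o for o,d in rs)
    return np.linalg.solve(A,b)
E
python3 - <<'E'
from h import *
np.set_printoptions(precision=1,suppress=True)
for c in ["scene","side","wrist"]:
    m=camera_model(c); im=snapshot(c); cv2.imwrite(f"pics/{c}0.png",im)
    print(c,{k:np.round(v,3).tolist() for k,v in m.items() if k in("camera_matrix","origin","orientation")}, m.keys())
    for n in ["bracket","free_post","partner_post","partner_bracket","post_slots","rack","bracket_grip","bracket_top"]:
        for r in search_frame(n,c)[:3]: print(n,round(r["conf"],2),toworld(r["xyz"],m))
print(monitor.state())
E
```

```text
pics
scene {'camera_matrix': [[485.501, 0.0, 313.838], [0.0, 485.501, 202.272], [0.0, 0.0, 1.0]], 'origin': [831.313, 361.521, 1139.758], 'orientation': [[-0.762, -0.582, 0.284], [0.647, -0.685, 0.335], [-0.001, 0.439, 0.898]]} dict_keys(['camera_matrix', 'origin', 'orientation'])
bracket 0.63 [311.5 236.6  66.6]
bracket 0.57 [440.8  38.5  71.2]
free_post 0.73 [689.3 257.5 288.9]
free_post 0.34 [659.1 -77.7  60.8]
partner_post 0.97 [ 697.7 -176.   198. ]
partner_bracket 0.56 [ 695.6 -182.7  195. ]
post_slots 0.96 [685.7 260.7 287.1]
rack 0.77 [734.   51.8  42.2]
bracket_grip 0.67 [442.7  35.3  72.2]
bracket_grip 0.63 [306.9 234.6  66.2]
bracket_top 0.9 [301.3 235.6  67. ]
bracket_top 0.64 [439.8  37.5  69.5]
side {'camera_matrix': [[464.898, 0.0, 308.415], [0.0, 464.898, 199.081], [0.0, 0.0, 1.0]], 'origin': [410.922, 868.691, 756.679], 'orientation': [[-0.995, 0.076, -0.072], [-0.103, -0.592, 0.799], [0.018, 0.802, 0.597]]} dict_keys(['camera_matrix', 'origin', 'orientation'])
bracket 0.94 [298.5 244.6  58.1]
bracket 0.58 [444.3  38.3  48.4]
free_post 0.92 [666.9 263.4 178. ]
partne
[... 880 characters left out ...]
4  17. ]
rack 0.4 [654.8  43.6  27.8]
bracket_grip 0.95 [449.4  25.4  68.3]
bracket_grip 0.84 [323.7 201.6  62.5]
bracket_grip 0.55 [507.5  45.1  58.3]
bracket_top 0.81 [327.  202.8  62.7]
bracket_top 0.71 [647.9 226.9   3.2]
bracket_top 0.66 [443.3  33.3  69.9]
{'time': 1.35, 'qpos': array([-11.6,  14.8,  87.9,  -0. ,  77.2, -11.6]), 'dq': array([ 0. , -0.1, -0.1,  0.1,  0. , -0. ]), 'tau': array([ -0. , -43.7, -28.4,   0.1,   0. ,   0. ]), 'position': array([550. ,   0. , 218.7]), 'tcp_rot': array([[-0.,  1.,  0.],
       [ 1.,  0., -0.],
       [-0.,  0., -1.]]), 'contact_force': array([-0.3, -1. ,  1. ]), 'torque': array([ 0., -0., -0.]), 'grasp_force': 0.0, 'opening': 92.91429504993923}
```

View pics/scene0.png

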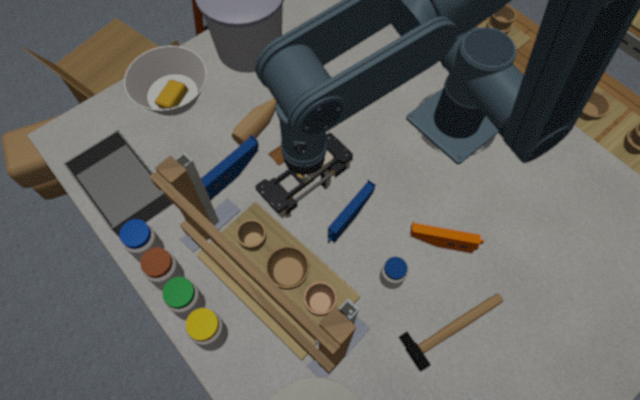

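View pics/side0.png

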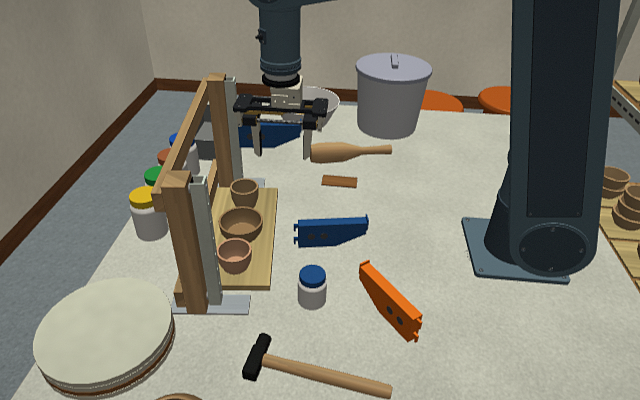

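View pics/wrist0.png

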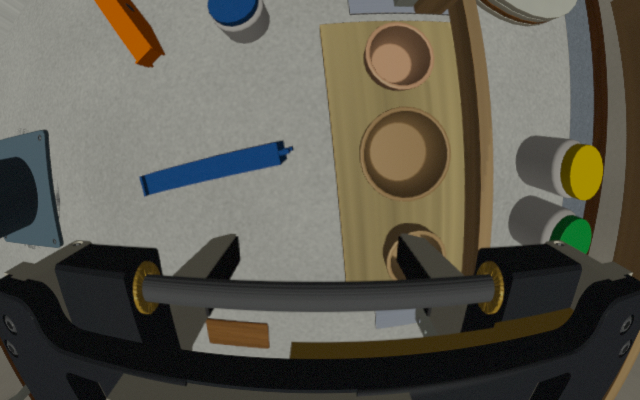

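Free post is the left one (scene ~(345,325), side ~(205,240)); the loose bracket is the blue one at about (441,38) with hooks toward +x; the orange one is a decoy. Now I'll fit the bracket and look closer at the posts.

```bash
python3 - <<'E'
from h import *
np.set_printoptions(precision=1,suppress=True)
def onz(u,v,m,z,f): o,d=ray(u,v,m,f); return o+d*(z-o[2])/d[2]
m=camera_model("wrist"); im=snapshot("wrist"); hsv=cv2.cvtColor(im,cv2.COLOR_BGR2HSV)
msk=((hsv[...,0]>100)&(hsv[...,0]<128)&(hsv[...,1]>140)&(hsv[...,2]>50)).astype(np.uint8)
n,l,s,c=cv2.connectedComponentsWithStats(msk); i=l[165,220]; print(s[i])
ys,xs=np.where(l==i); P=np.array([onz(x,y,m,68,True)[:2] for x,y in zip(xs,ys)],np.float32)
print(cv2.minAreaRect(P), cv2.boxPoints(cv2.minAreaRect(P)))
# side: centroid triangulation check
out=[]
for cam,(x0,y0,w,h) in {"scene":(310,270,100,100),"side":(165,160,100,160)}.items():
    im=snapshot(cam); out.append(cv2.resize(im[y0:y0+h,x0:x0+w],None,fx=(500 if cam=="scene" else 300)/w/1,fy=(500 if cam=="scene" else 480)/h,interpolation=cv2.INTER_CUBIC))
H=500; a=np.zeros((H,800,3),np.uint8); a[:500,:500]=out[0]; a[:480,500:800]=out[1]; cv2.imwrite("pics/crop1.png",a)
im=snapshot("scene"); b=cv2.resize(im[145:255,145:245],None,fx=5,fy=5,interpolation=cv2.INTER_CUBIC)
cv2.imwrite("pics/crop2.png",b)
E
```

```text
[ 144  143  148   51 2938]
((437.17205810546875, 29.634660720825195), (175.2082977294922, 22.964868545532227), 10.960978507995605) [[349.   24.3]
 [353.3   1.7]
 [525.4  35. ]
 [521.   57.6]]
```

View pics/crop1.png

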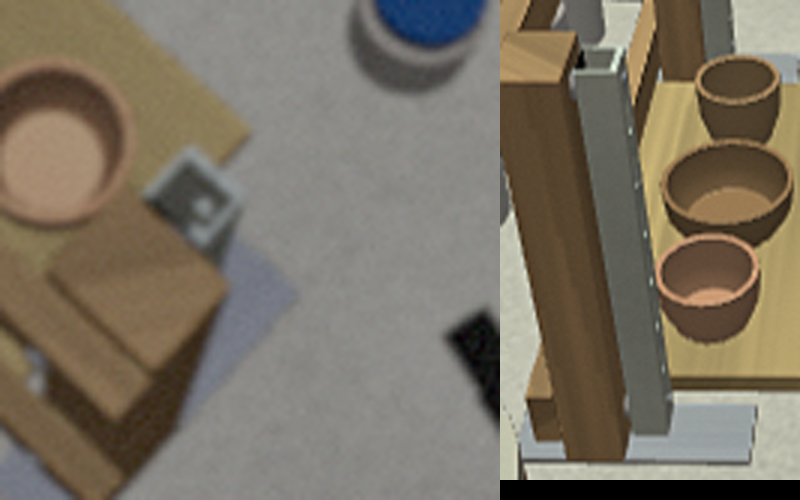

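View pics/crop2.png

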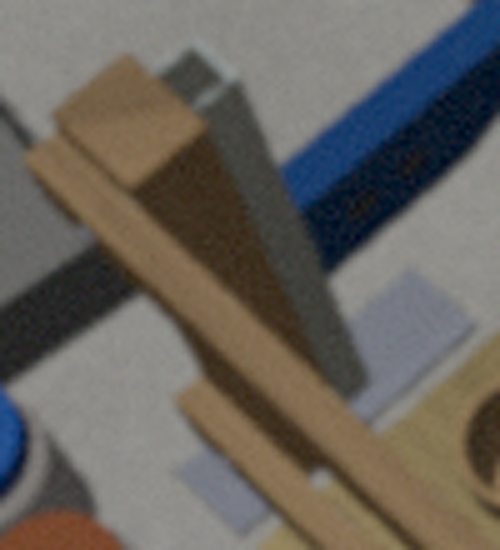

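```bash
python3 - <<'E'
from h import *
np.set_printoptions(precision=1,suppress=True)
def onz(u,v,m,z): o,d=ray(u,v,m); return (o+d*(z-o[2])/d[2])[:2]
m=camera_model("scene"); q=camera_model("side")
C=lambda L,x0,y0,s,m,z:np.array([onz(x0+(a+.5)/s-.5,y0+(b+.5)/s-.5,m,z) for a,b in L])
print("track top free",C([(145,190),(193,148),(243,195),(195,243)],310,270,5,m,318))
A=C([(50,272),(145,205),(228,290),(150,370)],310,270,5,m,318); print("post free",A,A.mean(0))
B=C([(55,112),(127,55),(210,127),(133,187)],145,145,5,m,318); print("post part",B,B.mean(0))
d=A.mean(0)-B.mean(0); print(d,np.hypot(*d),"yaw",np.degrees(np.arctan2(-d[0],d[1])))
print("foot free front corner",C([(298,297)],310,270,5,m,6)," foot part",C([(410,268),(475,325)],145,145,5,m,6))
# side view: scale 3: track front top corners, base
print("side trk",C([(628,45),(622,72),(578,72)],165-500/3,160,3,q,318),"base",C([(672,430),(636,434)],165-500/3,160,3,q,6),"foot",C([(757,405),(752,462)],165-500/3,160,3,q,6))
E
```

```text
track top free [[668.9 234.6]
 [646.7 234.4]
 [644.6 257.4]
 [668.  258.9]]
post free [[711.6 234.6]
 [672.3 238.4]
 [670.1 277.7]
 [707.3 280.3]] [690.3 257.8]
post part [[ 757.7 -203.6]
 [ 722.  -207.4]
 [ 715.3 -158.8]
 [ 752.7 -155.7]] [ 736.9 -181.4]
[-46.6 439.1] 441.60217477736546 yaw 6.056800285694878
foot free front corner [[586.5 269.1]]  foot part [[ 639.1 -217.8]
 [ 632.8 -169.3]]
side trk [[640.1 234.4]
 [636.  260.7]
 [659.7 263.8]] base [[641.7 245.1]
 [665.3 251.5]] foot [[588.1 215.9]
 [581.3 266. ]]
```

servo_tool([
  [[6,-20,0,0,0,-8.5],[6,-20,0,0,0,-8.5],[3,-22,0,0,0,-8.5],[0,-22,0,0,0,-8.5],[-2,-22,0,0,0,-8.5]],
])

```text
time: 2.05
position: [449.4, -17.7, 218.7]
tcp_rot: [[-0.681, 0.732, 0.0], [0.732, 0.681, 0.0], [0.0, 0.0, -1.0]]
contact_force: [0.9, 0.1, 0.7]
opening: 92.9
grasp_force: 0.0
```

```bash
cat >> h.py <<'E'
from scipy.spatial.transform import Rotation as Rot
def R_of(yaw):  # tool down, tool x = -(cos yaw, sin yaw)
    c,s=np.cos(np.radians(yaw)),np.sin(np.radians(yaw)); return np.array([[-c,s,0],[-s,-c,0],[0,0,-1]]) @ np.diag([1,-1,1]) if False else np.column_stack([[-c,-s,0],np.cross([0,0,-1],[-c,-s,0]),[0,0,-1]])
def plan(p,yaw,n,s=None):
    s=s or monitor.state(); R0=np.array(s["tcp_rot"]); p0=np.array(s["position"],float); R1=R_of(yaw); dr=Rot.from_matrix(R0.T@R1).as_rotvec(degrees=True)/n
    rows=[]; R=R0
    for k in range(n):
        d=R.T@((np.array(p)-p0)/n); rows.append([round(float(x),1) for x in d]+[round(float(x),2) for x in dr]); R=R@Rot.from_rotvec(dr,degrees=True).as_matrix()
    print(rows)
E
python3 -c "
from h import *
plan([434,29,130],10.96,8)"
```

```text
[[5.6, 2.6, 11.1, 0.0, -0.0, -7.25], [5.2, 3.2, 11.1, 0.0, -0.0, -7.25], [4.8, 3.9, 11.1, 0.0, -0.0, -7.25], [4.2, 4.5, 11.1, 0.0, -0.0, -7.25], [3.6, 5.0, 11.1, 0.0, -0.0, -7.25], [3.0, 5.4, 11.1, 0.0, -0.0, -7.25], [2.3, 5.7, 11.1, 0.0, -0.0, -7.25], [1.5, 5.9, 11.1, 0.0, -0.0, -7.25]]
```

servo_tool([
  [[5.6,2.6,11,0,0,-7.25],[5.2,3.2,11,0,0,-7.25],[4.8,3.9,11,0,0,-7.25],[4.2,4.5,11,0,0,-7.25],[3.6,5,11,0,0,-7.25]],
])

```text
time: 2.55
position: [441.1, 11.5, 163.4]
tcp_rot: [[-0.982, 0.19, 0.0], [0.19, 0.982, -0.0], [-0.0, -0.0, -1.0]]
contact_force: [0.0, -0.0, 0.3]
opening: 93.0
grasp_force: 0.0
```

servo_tool([
  [[3,5.4,11,0,0,-7.25],[2.3,5.7,11,0,0,-7.25],[1.5,5.9,11,0,0,-7.25],[0,0,0,0,0,0],[0,0,0,0,0,0]],
])

```text
time: 3.05
position: [435.6, 28.8, 130.9]
tcp_rot: [[-0.984, -0.179, 0.0], [-0.179, 0.984, -0.0], [-0.0, -0.0, -1.0]]
contact_force: [0.4, -0.4, 0.5]
opening: 93.1
grasp_force: 0.0
```

```bash
python3 - <<'E'
from h import *
s=monitor.state(); print(s["position"],s["tcp_rot"],s["qpos"],s["contact_force"])
m=camera_model("wrist"); im=snapshot("wrist"); cv2.imwrite("pics/w1.png",im)
print(m["origin"],m["orientation"])
import math
for P in ([434,29,68],):print(pix(P,m,True))
E
```

```text
[435.62701671  28.81899545 130.90531073] [[-9.83786510e-01 -1.79343527e-01  4.45527037e-05]
 [-1.79343531e-01  9.83786505e-01 -1.07182819e-04]
 [-2.46078038e-05 -1.13435251e-04 -9.99999993e-01]] [-1.09122563e+01  8.01351583e+00  1.09989450e+02 -6.28257648e-03
  6.19933648e+01 -1.11240831e+02] [ 0.44653321 -0.43901714  0.49019459]
[368.88344738  16.8079127  295.73795903] [[-1.79975203e-01 -9.53488532e-01 -2.41802699e-01]
 [ 9.83671066e-01 -1.74553032e-01 -4.38460185e-02]
 [-4.00718475e-04 -2.45745515e-01  9.69334298e-01]]
[318.39896054 216.59541096]
```

View pics/w1.png

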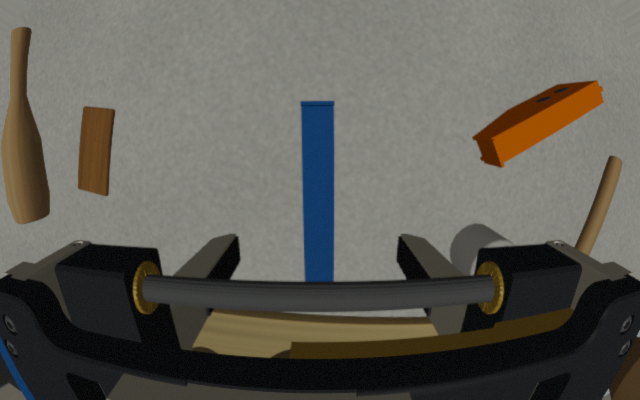

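```bash
cat >> h.py <<'E'
def planR(p,R1,n,s=None):
    s=s or monitor.state(); R0=np.array(s["tcp_rot"]); p0=np.array(s["position"],float); dr=Rot.from_matrix(R0.T@R1).as_rotvec(degrees=True)/n
    rows=[]; R=R0
    for k in range(n):
        d=R.T@((np.array(p)-p0)/n); rows.append([round(float(x),1) for x in d]+[round(float(x),2) for x in dr]); R=R@Rot.from_rotvec(dr,degrees=True).as_matrix()
    for i in range(0,n,5): print(rows[i:i+5])
E
python3 - <<'E'
from h import *
t=np.radians(35); x=np.array([-.1055,.9944,0]); z=np.cos(t)*np.array([0,0,-1])+np.sin(t)*np.array([.9944,.1055,0])
R=np.column_stack([x,np.cross(z,x),z]); planR([513,175,168],R,13)
m=camera_model("wrist")
for n in ["jar"]:
    for r in search_frame(n,"wrist"): print(r["conf"],toworld(r["xyz"],m))
E
```

```text
[[-7.9, 10.0, -2.8, -2.05, -2.2, 7.0], [-6.7, 11.0, -2.2, -2.05, -2.2, 7.0], [-5.3, 11.8, -1.5, -2.05, -2.2, 7.0], [-3.9, 12.4, -0.9, -2.05, -2.2, 7.0], [-2.4, 12.8, -0.4, -2.05, -2.2, 7.0]]
[[-0.8, 13.0, 0.2, -2.05, -2.2, 7.0], [0.8, 13.0, 0.6, -2.05, -2.2, 7.0], [2.4, 12.8, 1.0, -2.05, -2.2, 7.0], [4.0, 12.3, 1.4, -2.05, -2.2, 7.0], [5.5, 11.7, 1.6, -2.05, -2.2, 7.0]]
[[7.0, 10.9, 1.8, -2.05, -2.2, 7.0], [8.3, 9.9, 1.8, -2.05, -2.2, 7.0], [9.5, 8.7, 1.8, -2.05, -2.2, 7.0]]
0.83 [445.50289965 188.32391162  33.10840594]
```

servo_tool([
  [[-7.9,10,-2.8,-2.05,-2.2,7],[-6.7,11,-2.2,-2.05,-2.2,7],[-5.3,11.8,-1.5,-2.05,-2.2,7],[-3.9,12.4,-0.9,-2.05,-2.2,7],[-2.4,12.8,-0.4,-2.05,-2.2,7]],
])

```text
time: 3.65
position: [466.1, 85.0, 145.8]
tcp_rot: [[-0.892, 0.401, 0.211], [0.434, 0.888, 0.15], [-0.127, 0.225, -0.966]]
contact_force: [0.6, 0.6, -0.2]
opening: 93.0
grasp_force: 0.0
```

servo_tool([
  [[-0.8,13,0.2,-2.05,-2.2,7],[0.8,13,0.6,-2.05,-2.2,7],[2.4,12.8,1,-2.05,-2.2,7],[4,12.3,1.4,-2.05,-2.2,7],[5.5,11.7,1.6,-2.05,-2.2,7]],
])

```text
time: 4.15
position: [495.3, 141.4, 160.1]
tcp_rot: [[-0.455, 0.766, 0.453], [0.886, 0.442, 0.143], [-0.091, 0.467, -0.88]]
contact_force: [-0.9, -0.0, -0.7]
opening: 92.8
grasp_force: 0.0
```

servo_tool([
  [[7,10.9,1.8,-2.05,-2.2,7],[8.3,9.9,1.8,-2.05,-2.2,7],[9.5,8.7,1.8,-2.05,-2.2,7],[0,0,0,0,0,0],[0,0,0,0,0,0]],
])

```text
time: 4.65
position: [508.3, 167.9, 165.3]
tcp_rot: [[-0.178, 0.818, 0.547], [0.984, 0.162, 0.078], [-0.025, 0.552, -0.834]]
contact_force: [-0.7, 0.7, 0.5]
opening: 92.6
grasp_force: 0.0
```

```bash
python3 - <<'E'
from h import *
import pickle
np.set_printoptions(precision=2,suppress=True)
s=monitor.state(); print(s["position"],s["tcp_rot"],s["time"])
m=camera_model("wrist"); im=snapshot("wrist"); cv2.imwrite("pics/w2raw.png",im); pickle.dump(m,open("w2.pkl","wb"))
print(m["origin"])
us=[pix([641,247,z],m,True) for z in (60,126,200,318)]; print(us)
y0,y1,x0,x1=40,340,300,640
cv2.imwrite("pics/w2.png",im)
E
```

```text
[508.29 167.94 165.33] [[-0.18  0.82  0.55]
 [ 0.98  0.16  0.08]
 [-0.03  0.55 -0.83]] 4.65
[405.45 221.94 300.86]
[array([377.46, 140.22]), array([426.45, 145.96]), array([498.63, 156.71]), array([644.13, 188.04])]
```

View pics/w2.png

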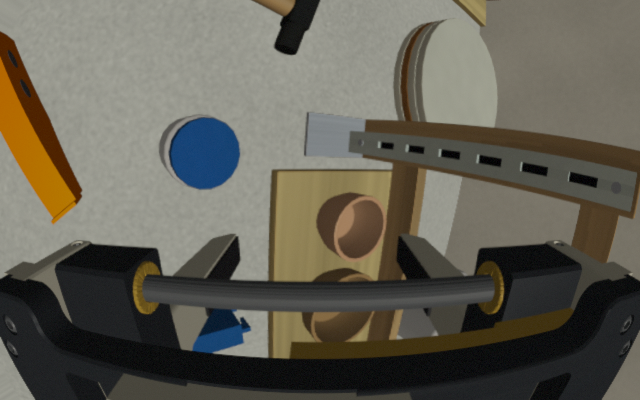

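The slots show clearly at about (387,146), (415,150), (450,154), (489,160), (535,169), (583,180). Fit the track from their centroids.

```bash
python3 - <<'E'
from h import *
import pickle
from scipy.optimize import least_squares
np.set_printoptions(precision=2,suppress=True)
m=pickle.load(open("w2.pkl","rb")); g=cv2.cvtColor(cv2.imread("pics/w2raw.png"),cv2.COLOR_BGR2GRAY).astype(float)
pts=[]
for x,y in [(387,146),(415,150),(450,154),(489,160),(535,169),(583,180)]:
    w=g[y-9:y+10,x-19:x+20]; 
    a=np.clip((100-w)/70,0,1); k=(a>0.3).astype(np.uint8); n,l,s,c=cv2.connectedComponentsWithStats(k); i=l[9,19]; 
    a=a*(l==i); Y,X=np.mgrid[y-9:y+10,x-19:x+20]; pts.append(((a*X).sum()/a.sum(),(a*Y).sum()/a.sum())); print(s[i],g[y,x],round(a.sum()))
pts=np.array(pts); print(pts)
Z=71.5+40*np.arange(6)
f=lambda p:np.concatenate([pix([p[0],p[1],z+p[2]],m,True)-q for z,q in zip(Z,pts)])
r=least_squares(lambda p:f([*p,0]),[641,247]); print("xy",r.x,r.cost); print(r.fun.reshape(-1,2))
r=least_squares(f,[641,247,0]); print("xyz",r.x,r.cost)
def g2(p):
    M=dict(m); M["orientation"]=np.array(m["orientation"])@Rot.from_rotvec(p[2:]).as_matrix()
    return np.concatenate([(np.concatenate([pix([p[0],p[1],z],M,True)-q for z,q in zip(Z,pts)])),p[2:]/.005])
r=least_squares(g2,[641,247,0,0,0]); print("rot",r.x,r.cost)
mm=camera_model("wrist");
# rack yaw check: foot plate / board front edge corners at known heights
def onz(u,v,z): o,d=ray(u,v,m,True); return (o+d*(z-o[2])/d[2])[:2]
print("board corner/edge",onz(273,171,18),onz(270,350,18), "plate",onz(307,113,6),onz(305,155,6))
cv2.imwrite("pics/w2crop.png",cv2.resize(cv2.imread("pics/w2raw.png")[100:230,300:640],None,fx=2.3,fy=2.3,interpolation=cv2.INTER_CUBIC))
E
```

```text
[ 12   4  18  10 133] 10.0 98
[  5   0  34  19 393] 5.0 204
[  0   0  39  19 381] 0.0 224
[  2   0  36  19 404] 0.0 260
[  3   1  36  17 350] 4.0 275
[  5   0  34  18 376] 8.0 312
[[387.38 145.36]
 [417.55 149.61]
 [449.94 154.52]
 [490.34 160.4 ]
 [535.07 169.06]
 [583.98 179.53]]
xy [645.29 243.1 ] 1.3603383507147917
[[-0.2  -0.01]
 [-1.05 -0.44]
 [ 0.92 -0.32]
 [ 0.27  0.37]
 [ 0.36  0.15]
 [ 0.15  0.21]]
xyz [646.14 243.17  -0.5 ] 1.1485764343841054
rot [646.03 243.26   0.    -0.    -0.  ] 1.2334000553847786
board corner/edge [545.18 197.03] [570.97 -27.76] plate [580.98 264.19] [587.35 217.68]
```

```bash
python3 - <<'E'
from h import *
import pickle
from scipy.optimize import least_squares
np.set_printoptions(precision=2,suppress=True)
m=pickle.load(open("w2.pkl","rb")); g=cv2.cvtColor(cv2.imread("pics/w2raw.png"),cv2.COLOR_BGR2GRAY).astype(float)
for T in (40,55):
    pts=[]
    for x,y in [(387,146),(417,150),(450,154),(490,160),(535,169),(583,180)]:
        w=g[y-9:y+10,x-19:x+20]; a=np.clip((T-w)/T*1.5,0,1); n,l,s,c=cv2.connectedComponentsWithStats((a>0.05).astype(np.uint8)); i=l[9,19]
        a=a*(l==i); Y,X=np.mgrid[y-9:y+10,x-19:x+20]; pts.append(((a*X).sum()/a.sum(),(a*Y).sum()/a.sum())); print(s[i,:4],end=" ")
    pts=np.array(pts); Z=71.5+40*np.arange(6)
    f=lambda p:np.concatenate([pix([p[0],p[1],z+p[2]],m,True)-q for z,q in zip(Z,pts)])
    r=least_squares(lambda p:f([*p,0]),[641,247]); print("xy",r.x,r.cost); print(r.fun.reshape(-1,2).T)
    r=least_squares(f,[641,247,0]); print("xyz",r.x,r.cost)
planR([435,29,110],R_of(10.7),13)
E
```

```text
[14  6 12  6] [11  5 15  8] [11  5 18  9] [ 9  4 21 12] [ 7  3 25 13] [ 6  1 28 16] xy [644.4  243.14] 0.695643744382693
[[-0.42 -0.29  0.08  0.2   0.52  0.86]
 [-0.16 -0.04 -0.01  0.05  0.09  0.19]]
xyz [645.91 243.26  -0.89] 0.016606432249746624
[13  5 13  8] [11  4 16  9] [11  4 18 11] [ 8  4 23 12] [ 6  3 26 13] [ 5  1 29 16] xy [644.51 243.15] 0.6601387758228474
[[-0.37 -0.27 -0.02  0.23  0.51  0.85]
 [-0.13 -0.08 -0.01  0.05  0.09  0.2 ]]
xyz [646.   243.27  -0.88] 0.005044894033846546
[[-9.4, -8.7, -0.4, 1.93, 2.11, -6.71], [-8.3, -9.7, -0.4, 1.93, 2.11, -6.71], [-7.1, -10.7, -0.3, 1.93, 2.11, -6.71], [-5.8, -11.4, -0.2, 1.93, 2.11, -6.71], [-4.4, -12.0, 0.0, 1.93, 2.11, -6.71]]
[[-3.0, -12.4, 0.3, 1.93, 2.11, -6.71], [-1.5, -12.7, 0.6, 1.93, 2.11, -6.71], [-0.0, -12.8, 1.0, 1.93, 2.11, -6.71], [1.4, -12.6, 1.5, 1.93, 2.11, -6.71], [2.8, -12.3, 2.0, 1.93, 2.11, -6.71]]
[[4.1, -11.8, 2.5, 1.93, 2.11, -6.71], [5.4, -11.2, 3.1, 1.93, 2.11, -6.71], [6.5, -10.4, 3.7, 1.93, 2.11, -6.71]]
```

servo_tool([
  [[-9.4,-8.7,-0.4,1.93,2.11,-6.71],[-8.3,-9.7,-0.4,1.93,2.11,-6.71],[-7.1,-10.7,-0.3,1.93,2.11,-6.71],[-5.8,-11.4,-0.2,1.93,2.11,-6.71],[-4.4,-12,0,1.93,2.11,-6.71]],
])

```text
time: 5.2
position: [480.4, 117.9, 144.5]
tcp_rot: [[-0.665, 0.657, 0.353], [0.735, 0.658, 0.16], [-0.128, 0.366, -0.922]]
contact_force: [0.8, 0.7, -0.7]
opening: 92.6
grasp_force: 0.0
```

servo_tool([
  [[-3,-12.4,0.3,1.93,2.11,-6.71],[-1.5,-12.7,0.6,1.93,2.11,-6.71],[0,-12.8,1,1.93,2.11,-6.71],[1.4,-12.6,1.5,1.93,2.11,-6.71],[2.8,-12.3,2,1.93,2.11,-6.71]],
])

```text
time: 5.7
position: [449.7, 66.4, 122.2]
tcp_rot: [[-0.972, 0.203, 0.122], [0.217, 0.97, 0.109], [-0.096, 0.132, -0.986]]
contact_force: [-0.3, 0.1, 0.6]
opening: 93.1
grasp_force: 0.0
```

servo_tool([
  [[4.1,-11.8,2.5,1.93,2.11,-6.71],[5.4,-11.2,3.1,1.93,2.11,-6.71],[6.5,-10.4,3.7,1.93,2.11,-6.71],[0,0,0,0,0,0],[0,0,0,0,0,0]],
])

```text
time: 6.2
position: [431.2, 36.9, 108.6]
tcp_rot: [[-0.991, -0.131, 0.01], [-0.131, 0.991, 0.015], [-0.012, 0.014, -1.0]]
contact_force: [-0.3, 0.3, 0.7]
opening: 93.3
grasp_force: 0.0
```

```bash
python3 - <<'E'
from h import *
np.set_printoptions(precision=2,suppress=True)
s=monitor.state(); print(s["position"],s["tcp_rot"],s["time"])
m=camera_model("wrist"); im=snapshot("wrist"); hsv=cv2.cvtColor(im,cv2.COLOR_BGR2HSV)
def onz(u,v,z): o,d=ray(u,v,m,True); return (o+d*(z-o[2])/d[2])[:2]
msk=((hsv[...,0]>100)&(hsv[...,0]<128)&(hsv[...,1]>140)&(hsv[...,2]>50)).astype(np.uint8)
n,l,st,c=cv2.connectedComponentsWithStats(msk); i=l[160,318]; print(st[i]); ys,xs=np.where(l==i)
P=np.array([onz(x,y,68) for x,y in zip(xs,ys)],np.float32); r=cv2.minAreaRect(P); print(r,cv2.boxPoints(r))
planR([434,29,36],R_of(10.9),5)
E
```

```text
[431.22  36.9  108.57] [[-0.99 -0.13  0.01]
 [-0.13  0.99  0.02]
 [-0.01  0.01 -1.  ]] 6.2
[     0      0    640    400 249829]
((511.65802001953125, 115.85687255859375), (721.4120483398438, 1490.2919921875), 5.067931652069092) [[  86.54  826.23]
 [ 218.19 -658.24]
 [ 936.78 -594.51]
 [ 805.13  889.95]]
[[-0.2, -1.8, 14.5, 0.15, 0.14, -0.67], [-0.2, -1.8, 14.5, 0.15, 0.14, -0.67], [-0.2, -1.8, 14.5, 0.15, 0.14, -0.67], [-0.2, -1.7, 14.5, 0.15, 0.14, -0.67], [-0.2, -1.7, 14.5, 0.15, 0.14, -0.67]]
```

servo_tool([
  [[-0.2,-1.8,14.5,0.15,0.14,-0.67],[-0.2,-1.8,14.5,0.15,0.14,-0.67],[-0.2,-1.8,14.5,0.15,0.14,-0.67],[-0.2,-1.7,14.5,0.15,0.14,-0.67],[-0.2,-1.7,14.5,0.15,0.14,-0.67]],
])

```text
time: 6.75
position: [434.0, 28.9, 35.8]
tcp_rot: [[-0.982, -0.19, 0.001], [-0.19, 0.982, -0.001], [-0.001, -0.001, -1.0]]
contact_force: [-1.0, -0.1, -0.5]
opening: 92.9
grasp_force: 0.0
```

```bash
python3 - <<'E'
from h import *
planR([434,29,36],R_of(10.9),1)
s=monitor.state(); print(s["position"],s["contact_force"])
E
```

```text
[[-0.1, 0.1, -0.2, -0.05, 0.05, 0.04]]
[433.95933046  28.92901653  35.80153987] [-1.03344923 -0.06250798 -0.45902685]
```

servo_tool([
  [[0,0,0,0,0,0],[0,0,0,0,0,0],[0,0,0,0,0,0],[0,0,0,0,0,0],[0,0,0,0,0,0]],
], gripper=15, newtons=45)

```text
time: 7.25
position: [434.0, 28.8, 36.5]
tcp_rot: [[-0.982, -0.191, 0.001], [-0.191, 0.982, -0.002], [-0.001, -0.002, -1.0]]
contact_force: [-0.8, 0.2, 0.1]
opening: 57.4
grasp_force: 0.0
```

servo_tool([
  [[0,0,0,0,0,0],[0,0,0,0,0,0],[0,0,0,0,0,0],[0,0,0,0,0,0],[0,0,0,0,0,0]],
])

```text
time: 7.75
position: [433.6, 28.9, 35.9]
tcp_rot: [[-0.982, -0.191, -0.001], [-0.191, 0.982, -0.002], [0.001, -0.001, -1.0]]
contact_force: [-0.4, 0.2, -0.5]
opening: 23.7
grasp_force: 45.0
```

```bash
python3 - <<'E'
from h import *
np.set_printoptions(precision=2,suppress=True)
s=monitor.state(); print(s["position"],s["contact_force"],s["torque"])
m=camera_model("wrist"); im=snapshot("wrist"); cv2.imwrite("pics/w3raw.png",im); hsv=cv2.cvtColor(im,cv2.COLOR_BGR2HSV)
msk=((hsv[...,0]>100)&(hsv[...,0]<128)&(hsv[...,1]>140)&(hsv[...,2]>50)).astype(np.uint8)
def onz(u,v,z): o,d=ray(u,v,m,True); return (o+d*(z-o[2])/d[2])
M=np.array(s["tcp_rot"])
for v in (90,110,130,150,170,190):
    x=np.where(msk[v,260:380])[0]+260
    if len(x):
        a,b=[M.T@(onz(u,v,68)-s["position"]) for u in (x.min()-.5,x.max()+.5)]; print(v,x.min(),x.max(),a,b,(a+b)[1]/2)
ys=np.where(msk[:,318])[0]; print(ys.min(),ys.max(), M.T@(onz(318,ys.min()-.5,76)-s["position"]))
E
```

```text
[433.58  28.85  35.88] [-0.41  0.16 -0.5 ] [ 0.12 -0.03  0.01]
90 290 347 [ 84.72 -11.95 -32.03] [ 84.74  12.61 -32.06] 0.32691876786676755
110 292 345 [ 76.02 -11.11 -32.04] [ 76.04  11.78 -32.07] 0.33301719228787086
130 292 345 [ 67.41 -11.15 -32.04] [ 67.44  11.83 -32.08] 0.3397608416886131
150 291 345 [ 58.81 -11.65 -32.05] [ 58.83  11.92 -32.08] 0.13182392440822532
170 292 344 [ 50.12 -11.33 -32.06] [ 50.14  11.6  -32.09] 0.13803322998107248
190 292 344 [ 41.28 -11.46 -32.07] [ 41.3   11.75 -32.1 ] 0.14432237329345554
85 341 [ 85.83   0.12 -40.04]
```

```bash
python3 - <<'E'
from h import *
np.set_printoptions(precision=2,suppress=True)
s=monitor.state(); p=np.array(s["position"]); M=np.array(s["tcp_rot"]); m3=camera_model("wrist")
# camera in tool frame (fixed)
Rc=M.T@np.array(m3["orientation"]); tc=M.T@(np.array(m3["origin"])-p); print("cam in tool",tc)
def cam(pos,R): R=np.array(R); return {"camera_matrix":m3["camera_matrix"],"origin":np.array(pos)+R@tc,"orientation":R@Rc}
m0=cam([550.005,0.023,218.653],[[0,1,0],[1,0,0],[0,0,-1]])
m1=cam([435.63,28.82,130.9],[[-.98379,-.17934,0],[-.17934,.98379,0],[0,0,-1]])
im0,im1,im3=[cv2.imread(f"pics/{n}.png") for n in ("wrist0","w1","w3raw")]
def mk(im):
    h=cv2.cvtColor(im,cv2.COLOR_BGR2HSV); return ((h[...,0]>100)&(h[...,0]<128)&(h[...,1]>140)&(h[...,2]>50))
for im,m in((im1,m1),(im3,m3)):
    k=mk(im); c=np.where(k[60:200,318])[0]+60; t=c.min()-.5
    print("col values",[int(x) for x in im[c.min()-3:c.min()+14,318,0]])
    for z in (76,68): o,d=ray(318.5,t,m,True); w=o+d*(z-o[2])/d[2]; print(z,w,"along from p",M.T@(w-p))
k=mk(im0); n,l,st,c=cv2.connectedComponentsWithStats(k.astype(np.uint8)); ys,xs=np.where(l==l[165,220])
for z in (76,68,64):
    A=np.array([(lambda o,d:o+d*(z-o[2])/d[2])(*ray(x,y,m0,True)) for x,y in zip(xs,ys)]); T=(A-p)@M; print(z,"toolx min/max",T[:,0].min(),T[:,0].max(), "lateral at tool x 20..60",[ (T[(abs(T[:,0]-q)<2),1].min(),T[(abs(T[:,0]-q)<2),1].max()) for q in (60,40,20,-20,-60)])
a,b=im0[130:215,120:310],im3[60:240,230:400]
cv2.imwrite("pics/cmp.png",np.hstack([cv2.resize(a,(440,400),interpolation=cv2.INTER_CUBIC),cv2.resize(b,(360,400),interpolation=cv2.INTER_CUBIC)]))
E
```

```text
cam in tool [  67.82    0.13 -164.84]
col values [126, 120, 109, 103, 103, 97, 73, 96, 104, 103, 103, 105, 104, 104, 105, 104, 104]
76 [349.63  13.61  76.  ] along from p [ 85.37   1.04 -40.02]
68 [348.93  13.5   68.  ] along from p [ 86.07   1.08 -32.02]
col values [132, 129, 120, 111, 109, 112, 110, 110, 107, 78, 55, 73, 102, 112, 107, 111, 111]
76 [349.3  12.8  76. ] along from p [ 85.85   0.31 -40.02]
68 [348.16  12.58  68.  ] along from p [ 87.01   0.32 -32.02]
76 toolx min/max -92.134114482407 79.33345163893232 lateral at tool x 20..60 [(np.float64(-9.985796109105253), np.float64(11.08507734186027)), (np.float64(-10.239240260339738), np.float64(11.225366310819703)), (np.float64(-10.372335409541614), np.float64(11.425035064873041)), (np.float64(-10.284431747110045), np.float64(11.597190446481623)), (np.float64(-10.402753393379843), np.float64(11.437667471724145))]
68 toolx min/max -91.36871236922958 84.55987406017842 lateral at tool x 20..60 [(np.float64(-10.652342854861072), np.float64(11.147663521374387)), (np.float64(-10.88817836657073), np.float64(11.024128116956408)), (np.float64(-10.995848057635799), np.float64(11.042570709187038)), (np.float64(-10.853280333823907), np.float64(11.496215835575134)), (np.float64(-11.076093953520964), np.float64(11.332542599365327))]
64 toolx min/max -90.98601131264083 87.17308527080148 lateral at tool x 20..60 [(np.float64(-11.262731759760534), np.float64(11.27641846779775)), (np.float64(-10.928409300278666), np.float64(11.177188243419332)), (np.float64(-11.331500940311072), np.float64(11.220163123115533)), (np.float64(-11.423255184695217), np.float64(11.445728530121883)), (np.float64(-11.037358238784337), np.float64(11.391567041296518))]
```

View pics/cmp.png

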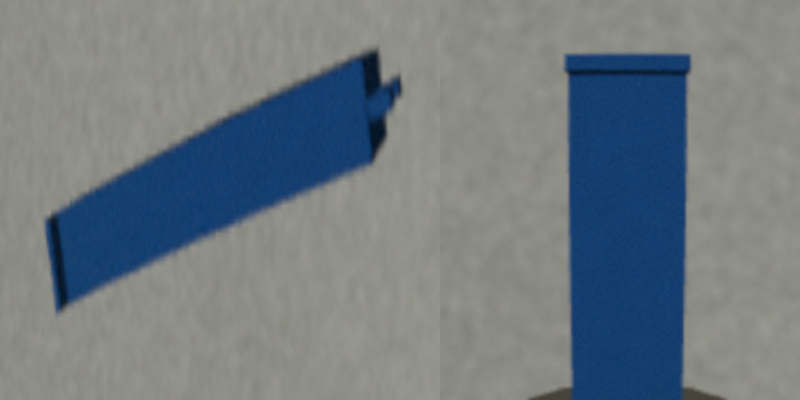

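servo_tool([
  [[0,0,-10,0,0,0],[0,0,-32,0,0,0],[0,0,-32,0,0,0],[0,0,-32,0,0,0],[0,0,-31.5,0,0,0]],
])

```text
time: 8.3
position: [432.8, 29.3, 174.9]
tcp_rot: [[-0.982, -0.191, -0.001], [-0.191, 0.982, -0.001], [0.002, -0.001, -1.0]]
contact_force: [0.3, -0.9, -3.1]
opening: 23.7
grasp_force: 45.0
```

```bash
python3 - <<'E'
from h import *
s=monitor.state(); print(s["position"],s["tcp_rot"],s["contact_force"],s["opening"])
u=np.array([.994,.110,0]); planR(np.array([646,243.2,173.4])-124*u,R_of(6.3),10)
E
```

```text
[432.84485064  29.25145533 174.89355362] [[-0.98151996 -0.19135462 -0.00140586]
 [-0.19135276  0.9815204  -0.00135243]
 [ 0.00163867 -0.00105842 -0.9999981 ]] [ 0.25276643 -0.85391589 -3.12335705] 23.667586750009292
[[-12.7, 17.9, 0.1, -0.01, -0.01, 0.47], [-12.5, 18.0, 0.1, -0.01, -0.01, 0.47], [-12.4, 18.1, 0.1, -0.01, -0.01, 0.47], [-12.2, 18.2, 0.1, -0.01, -0.01, 0.47], [-12.1, 18.3, 0.1, -0.01, -0.01, 0.47]]
[[-11.9, 18.4, 0.1, -0.01, -0.01, 0.47], [-11.8, 18.5, 0.1, -0.01, -0.01, 0.47], [-11.6, 18.6, 0.1, -0.01, -0.01, 0.47], [-11.4, 18.7, 0.1, -0.01, -0.01, 0.47], [-11.3, 18.8, 0.1, -0.01, -0.01, 0.47]]
```

servo_tool([
  [[-12.7,17.9,0.1,0,0,0.47],[-12.5,18,0.1,0,0,0.47],[-12.4,18.1,0.1,0,0,0.47],[-12.2,18.2,0.1,0,0,0.47],[-12.1,18.3,0.1,0,0,0.47]],
])

```text
time: 8.8
position: [478.3, 129.8, 172.8]
tcp_rot: [[-0.989, -0.151, -0.002], [-0.151, 0.989, -0.002], [0.002, -0.001, -1.0]]
contact_force: [0.4, -0.5, -3.3]
opening: 23.8
grasp_force: 45.0
```

servo_tool([
  [[-11.9,18.4,0.1,0,0,0.47],[-11.8,18.5,0.1,0,0,0.47],[-11.6,18.6,0.1,0,0,0.47],[-11.4,18.7,0.1,0,0,0.47],[-11.3,18.8,0.1,0,0,0.47]],
])

```text
time: 9.3
position: [523.2, 229.7, 171.9]
tcp_rot: [[-0.994, -0.11, -0.002], [-0.11, 0.994, -0.002], [0.002, -0.002, -1.0]]
contact_force: [0.5, -0.0, -3.1]
opening: 24.1
grasp_force: 45.0
```

servo_tool([
  [[0,0,0,0,0,0],[0,0,0,0,0,0],[0,0,0,0,0,0]],
])

```text
time: 9.6
position: [523.0, 228.4, 171.8]
tcp_rot: [[-0.994, -0.11, -0.002], [-0.11, 0.994, -0.002], [0.002, -0.002, -1.0]]
contact_force: [-0.3, -0.2, -4.4]
opening: 23.4
grasp_force: 45.0
```

```bash
python3 - <<'E'
from h import *
np.set_printoptions(precision=2,suppress=True)
s=monitor.state(); print(s["position"],s["tcp_rot"],s["contact_force"],s["torque"],s["opening"])
u=np.array([.994,.110,0]); planR(np.array([646,243.2,173.4])-124*u,R_of(6.3),1)
a=snapshot("scene"); b=snapshot("side"); cv2.imwrite("pics/sc4.png",a); cv2.imwrite("pics/sd4.png",b)
a=a[225:325,300:400]; b=b[150:290,180:320]
cv2.imwrite("pics/pre.png",np.hstack([cv2.resize(a,(400,400),interpolation=cv2.INTER_CUBIC),cv2.resize(b,(400,400),interpolation=cv2.INTER_CUBIC)]))
E
```

```text
[522.99 228.37 171.85] [[-0.99 -0.11 -0.  ]
 [-0.11  0.99 -0.  ]
 [ 0.   -0.   -1.  ]] [-0.32 -0.24 -4.44] [0.12 0.   0.02] 23.373505101147064
[[0.1, 1.2, -1.6, -0.11, -0.11, 0.03]]
```

View pics/pre.png

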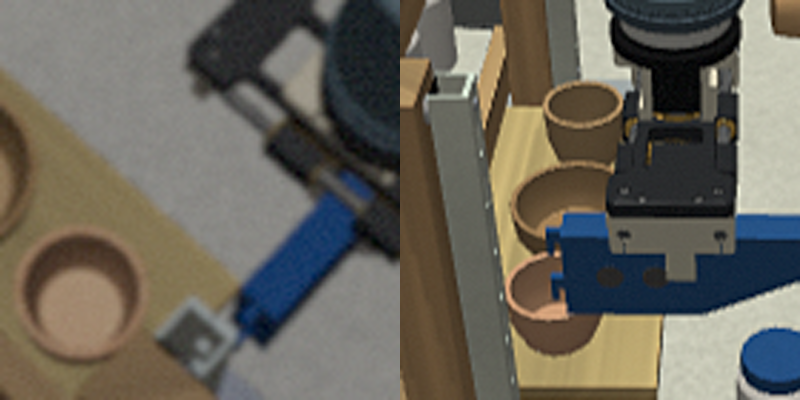

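servo_tool([
  [[-6,1.2,-1.5,-0.1,-0.1,0],[-6,0,0,0,0,0],[-6,0,0,0,0,0],[-4,0,0,0,0,0],[0,0,0,0,0,0]],
])

```text
time: 10.2
position: [546.2, 232.5, 173.4]
tcp_rot: [[-0.994, -0.11, 0.001], [-0.11, 0.994, 0.0], [-0.001, 0.0, -1.0]]
contact_force: [0.6, -1.4, -3.7]
opening: 23.6
grasp_force: 45.0
```

```bash
python3 - <<'E'
from h import *
np.set_printoptions(precision=2,suppress=True)
for i in range(4):
    s=monitor.state(); a=snapshot("scene")
    u=np.array([np.cos(np.radians(6.3)),np.sin(np.radians(6.3)),0]); v=np.array([-u[1],u[0],0]); d=np.array(s["position"])-[646,243.2,0]; print(s["position"],d@u,d@v,s["contact_force"])
print(np.array(s["tcp_rot"])[2])
m=camera_model("scene")
T=np.array([646,243.2,318.]); B=np.array(s["position"])+79*u; B[2]+=32
a=cv2.resize(a[225:325,300:400],(600,600),interpolation=cv2.INTER_CUBIC)
def dot(P,c):
    q=(pix(P,m)-[300,225]+.5)*6-.5; cv2.circle(a,tuple(int(round(x*8)) for x in q),16,c,-1,shift=3)
for k in(-12.5,0,12.5): dot(T+k*v,(0,0,255)); dot(T+k*v+24*u,(0,255,255)); dot(B+k*.96*v,(0,255,0))
cv2.imwrite("pics/ov.png",a)
E
```

```text
[546.2  232.51 173.36] -100.37526786085148 0.3269229416372227 [ 0.61 -1.4  -3.74]
[545.68 232.54 173.3 ] -100.88047478595868 0.4132264342360524 [ 0.03 -0.38 -3.55]
[545.38 232.58 173.3 ] -101.17982513857339 0.48109128314363514 [-0.36  0.19 -4.51]
[545.24 232.55 173.35] -101.3152022308769 0.4738232678793523 [-0.11 -0.18 -3.62]
[-0.  0. -1.]
```

View pics/ov.png

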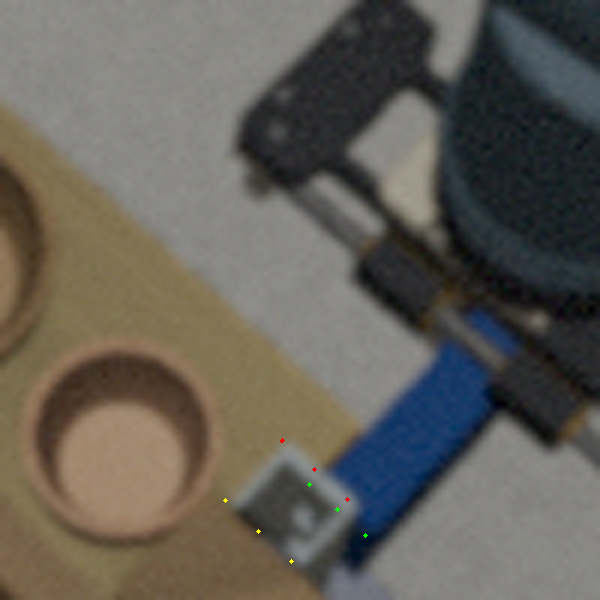

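```bash
python3 - <<'E'
from h import *
from scipy.ndimage import map_coordinates
np.set_printoptions(precision=0,suppress=True,linewidth=200)
s=monitor.state(); im=sum(snapshot("scene").astype(float) for _ in range(4))/4; m=camera_model("scene")
u=np.array([np.cos(np.radians(6.3)),np.sin(np.radians(6.3)),0]); v=np.array([-u[1],u[0],0])
B=np.array([545.24,232.55,173.35]); 
def prof(P,ks):
    q=np.array([pix(P+k*v,m) for k in ks]); return np.stack([map_coordinates(im[...,c],[q[:,1],q[:,0]],order=1) for c in (0,2)])
ks=np.arange(-20,21,1.)
for t in (30,40,50):
    P=B+t*u; P[2]+=32; print(t); print(np.vstack([ks,prof(P,ks)]))
T=np.array([646,243.2,318.])
for t in (1,22): print("trk",t); print(np.vstack([ks,prof(T+t*u,ks)]))
E
```

```text
30
[[-20. -19. -18. -17. -16. -15. -14. -13. -12. -11. -10.  -9.  -8.  -7.  -6.  -5.  -4.  -3.  -2.  -1.   0.   1.   2.   3.   4.   5.   6.   7.   8.   9.  10.  11.  12.  13.  14.  15.  16.  17.  18.
   19.  20.]
 [133. 133. 133. 132. 132. 133. 133. 132. 129. 125. 120. 115. 110. 107. 106. 105. 104. 104. 104. 104. 104. 104. 104. 104. 103. 104. 104. 105. 106. 106. 105. 102.  97.  88.  75.  61.  53.  55.  70.
   88. 105.]
 [138. 137. 137. 137. 137. 138. 138. 135. 127. 115.  99.  77.  56.  38.  27.  21.  19.  20.  22.  25.  23.  20.  19.  20.  20.  19.  21.  24.  24.  22.  22.  23.  22.  19.  18.  19.  29.  45.  66.
   88. 107.]]
40
[[-20. -19. -18. -17. -16. -15. -14. -13. -12. -11. -10.  -9.  -8.  -7.  -6.  -5.  -4.  -3.  -2.  -1.   0.   1.   2.   3.   4.   5.   6.   7.   8.   9.  10.  11.  12.  13.  14.  15.  16.  17.  18.
   19.  20.]
 [134. 134. 135. 135. 134. 134. 133. 131. 128. 123. 117. 111. 106. 104. 103. 103. 103. 103. 103. 103. 103. 104. 105. 105. 104. 104. 104. 104. 104. 104. 103. 101.  96.  88.  76.  63.  56.  61.  75.
   92. 108.]
 [139. 138. 139. 139. 139. 139. 137. 133. 1
[... 1376 characters left out ...]
31. 132. 129. 131. 127. 121. 108.  87.  66.  43.
   24.  18.]]
trk 22
[[-20. -19. -18. -17. -16. -15. -14. -13. -12. -11. -10.  -9.  -8.  -7.  -6.  -5.  -4.  -3.  -2.  -1.   0.   1.   2.   3.   4.   5.   6.   7.   8.   9.  10.  11.  12.  13.  14.  15.  16.  17.  18.
   19.  20.]
 [ 85.  82.  79.  76.  76.  76.  79.  86.  93. 102. 109.  99.  86.  70.  55.  47.  46.  45.  44.  42.  44.  47.  48.  53.  54.  55.  59.  70.  82.  96. 107. 113. 119. 117. 112. 105.  87.  73.  64.
   59.  58.]
 [136. 131. 126. 122. 121. 120. 122. 124. 123. 121. 116. 103.  87.  72.  59.  52.  51.  48.  50.  48.  50.  52.  53.  58.  58.  59.  61.  70.  80.  92. 102. 107. 112. 111. 107. 102.  88.  76.  69.
   65.  64.]]
```

servo_tool([
  [[-2,-0.4,0,0,0,0],[-2,0,0,0,0,0],[-2,0,0,0,0,0],[-2,0,0,0,0,0],[0,0,0,0,0,0]],
])

```text
time: 11.1
position: [553.8, 233.1, 173.5]
tcp_rot: [[-0.994, -0.11, 0.001], [-0.11, 0.994, 0.0], [-0.001, 0.0, -1.0]]
contact_force: [-0.6, 0.4, -3.5]
opening: 23.7
grasp_force: 45.0
```

servo_tool([
  [[-2,0,0,0,0,0],[-1,0,0,0,0,0],[-1,0,0,0,0,0],[-1,0,0,0,0,0],[0,0,0,0,0,0]],
])

```text
time: 11.6
position: [558.5, 233.6, 173.6]
tcp_rot: [[-0.994, -0.11, 0.001], [-0.11, 0.994, 0.0], [-0.001, 0.0, -1.0]]
contact_force: [-0.6, 0.3, -2.8]
opening: 23.8
grasp_force: 45.0
```

servo_tool([
  [[-0.7,0,0,0,0,0],[-0.7,0,0,0,0,0],[-0.7,0,0,0,0,0],[-0.7,0,0,0,0,0],[0,0,0,0,0,0]],
])

```text
time: 12.1
position: [561.3, 233.9, 173.6]
tcp_rot: [[-0.994, -0.11, 0.001], [-0.11, 0.994, 0.0], [-0.001, 0.0, -1.0]]
contact_force: [0.5, 0.3, -3.8]
opening: 23.8
grasp_force: 45.0
```

servo_tool([
  [[-0.7,0,0,0,0,0],[-0.7,0,0,0,0,0],[-0.7,0,0,0,0,0],[-0.7,0,0,0,0,0],[0,0,0,0,0,0]],
])

```text
time: 12.6
position: [564.1, 234.2, 173.6]
tcp_rot: [[-0.994, -0.11, 0.001], [-0.11, 0.994, 0.0], [-0.001, 0.0, -1.0]]
contact_force: [0.2, 1.1, -2.9]
opening: 23.8
grasp_force: 45.0
```

servo_tool([
  [[-0.5,0,0,0,0,0],[-0.5,0,0,0,0,0],[-0.5,0,0,0,0,0],[-0.5,0,0,0,0,0],[0,0,0,0,0,0]],
])

```text
time: 13.1
position: [566.0, 234.5, 173.6]
tcp_rot: [[-0.994, -0.11, 0.001], [-0.11, 0.994, 0.0], [-0.001, 0.0, -1.0]]
contact_force: [0.1, -0.3, -3.4]
opening: 23.8
grasp_force: 45.0
```

servo_tool([
  [[-0.4,0,0,0,0,0],[-0.4,0,0,0,0,0],[-0.4,0,0,0,0,0],[0,0,0,0,0,0]],
])

```text
time: 13.5
position: [567.2, 234.6, 173.6]
tcp_rot: [[-0.994, -0.11, 0.001], [-0.11, 0.994, 0.0], [-0.001, 0.0, -1.0]]
contact_force: [-0.1, -0.3, -3.5]
opening: 23.6
grasp_force: 45.0
```

servo_tool([
  [[-0.4,0,0,0,0,0],[-0.4,0,0,0,0,0],[-0.4,0,0,0,0,0],[0,0,0,0,0,0]],
])

```text
time: 13.9
position: [567.3, 234.7, 173.4]
tcp_rot: [[-0.994, -0.11, -0.001], [-0.11, 0.994, 0.0], [0.001, 0.0, -1.0]]
contact_force: [-5.7, -0.8, -1.4]
opening: 23.7
grasp_force: 45.0
```

servo_tool([
  [[-0.4,0,0,0,0,0],[-0.4,0,0,0,0,0],[-0.4,0,0,0,0,0],[0,0,0,0,0,0]],
])

```text
time: 14.3
position: [567.5, 234.7, 173.5]
tcp_rot: [[-0.994, -0.111, -0.003], [-0.111, 0.994, -0.0], [0.003, -0.0, -1.0]]
contact_force: [-9.5, -2.4, 1.4]
opening: 24.0
grasp_force: 45.0
```

servo_tool([
  [[1.2,0,0,0,0,0],[1.2,0,0,0,0,0],[0.8,0,0,0,0,0],[0,0,0,0,0,0]],
])

```text
time: 14.7
position: [567.0, 234.6, 173.8]
tcp_rot: [[-0.994, -0.11, 0.003], [-0.11, 0.994, 0.001], [-0.003, 0.0, -1.0]]
contact_force: [0.2, -0.5, -4.3]
opening: 23.7
grasp_force: 45.0
```

servo_tool([
  [[0,0,1.5,0,0,0],[0,0,1.5,0,0,0],[0,0,1.5,0,0,0],[0,0,1.5,0,0,0],[0,0,0,0,0,0]],
])

```text
time: 15.2
position: [566.2, 234.5, 167.2]
tcp_rot: [[-0.994, -0.11, 0.0], [-0.11, 0.994, 0.0], [-0.0, 0.0, -1.0]]
contact_force: [0.1, 0.2, -3.4]
opening: 23.7
grasp_force: 45.0
```

servo_tool([
  [[0,0,1,0,0,0],[0,0,1,0,0,0],[0,0,1,0,0,0],[0,0,0,0,0,0]],
])

```text
time: 15.6
position: [566.3, 234.5, 164.4]
tcp_rot: [[-0.994, -0.11, 0.001], [-0.11, 0.994, 0.0], [-0.001, 0.0, -1.0]]
contact_force: [-0.3, -0.4, -3.5]
opening: 23.6
grasp_force: 45.0
```

servo_tool([
  [[0,0,0.6,0,0,0],[0,0,0.6,0,0,0],[0,0,0.6,0,0,0],[0,0,0,0,0,0]],
])

```text
time: 16.0
position: [566.3, 234.5, 162.7]
tcp_rot: [[-0.994, -0.11, 0.001], [-0.11, 0.994, 0.0], [-0.001, 0.0, -1.0]]
contact_force: [-0.2, -0.0, -4.1]
opening: 23.8
grasp_force: 45.0
```

servo_tool([
  [[0,0,0.4,0,0,0],[0,0,0.4,0,0,0],[0,0,0,0,0,0],[0,0,0,0,0,0]],
])

```text
time: 16.4
position: [566.4, 234.5, 162.0]
tcp_rot: [[-0.994, -0.11, 0.001], [-0.11, 0.994, 0.0], [-0.001, 0.0, -1.0]]
contact_force: [0.3, -0.1, -3.2]
opening: 23.8
grasp_force: 45.0
```

servo_tool([
  [[0,0,0.4,0,0,0],[0,0,0.4,0,0,0],[0,0,0,0,0,0],[0,0,0,0,0,0]],
])

```text
time: 16.8
position: [566.5, 234.5, 161.5]
tcp_rot: [[-0.994, -0.11, 0.002], [-0.11, 0.994, 0.0], [-0.002, 0.0, -1.0]]
contact_force: [-0.5, -0.0, -0.6]
opening: 23.4
grasp_force: 45.0
```

servo_tool([
  [[0,0,0.4,0,0,0],[0,0,0,0,0,0],[0,0,0,0,0,0]],
])

```text
time: 17.1
position: [566.5, 234.6, 161.3]
tcp_rot: [[-0.994, -0.11, 0.002], [-0.11, 0.994, 0.001], [-0.002, 0.0, -1.0]]
contact_force: [-1.4, -0.1, 1.5]
opening: 24.0
grasp_force: 45.0
```

servo_tool([
  [[0,0,-0.6,0,0,0],[0.5,0,0,0,0,0],[0.5,0,0,0,0,0],[0.5,0,0,0,0,0],[0,0,0,0,0,0]],
])

```text
time: 17.6
position: [565.2, 234.4, 161.4]
tcp_rot: [[-0.994, -0.11, 0.002], [-0.11, 0.994, 0.0], [-0.002, 0.0, -1.0]]
contact_force: [2.1, -0.1, -0.9]
opening: 23.5
grasp_force: 45.0
```

servo_tool([
  [[0.5,0,0,0,0,0],[0.3,0,0,0,0,0],[0,0,0,0,0,0]],
])

```text
time: 17.9
position: [564.7, 234.3, 161.5]
tcp_rot: [[-0.994, -0.11, 0.002], [-0.11, 0.994, 0.001], [-0.002, 0.0, -1.0]]
contact_force: [3.9, 0.5, -1.8]
opening: 23.7
grasp_force: 45.0
```

servo_tool([
  [[0.5,0,0,0,0,0],[0.3,0,0,0,0,0],[0,0,0,0,0,0]],
])

```text
time: 18.2
position: [564.5, 234.3, 161.5]
tcp_rot: [[-0.994, -0.11, 0.004], [-0.11, 0.994, 0.001], [-0.004, 0.0, -1.0]]
contact_force: [6.3, 1.4, -3.1]
opening: 23.7
grasp_force: 45.0
```

servo_tool([
  [[0.4,0,0,0,0,0],[0,0,0,0,0,0],[0,0,0,0,0,0]],
])

```text
time: 18.5
position: [564.5, 234.3, 161.5]
tcp_rot: [[-0.994, -0.11, 0.004], [-0.11, 0.994, 0.001], [-0.004, 0.0, -1.0]]
contact_force: [7.4, 1.2, -4.3]
opening: 23.8
grasp_force: 45.0
```

servo_tool([
  [[0.5,0,0,0,0,0],[0.4,0,0,0,0,0],[0,0,0,0,0,0]],
])

```text
time: 18.8
position: [564.4, 234.2, 161.4]
tcp_rot: [[-0.994, -0.11, 0.006], [-0.11, 0.994, 0.001], [-0.006, 0.001, -1.0]]
contact_force: [9.9, 1.9, -6.2]
opening: 23.6
grasp_force: 45.0
```

servo_tool([
  [[0.4,0,0,0,0,0],[0.3,0,0,0,0,0],[0,0,0,0,0,0]],
])

```text
time: 19.1
position: [564.4, 234.2, 161.5]
tcp_rot: [[-0.994, -0.11, 0.007], [-0.11, 0.994, 0.001], [-0.007, 0.001, -1.0]]
contact_force: [12.7, 1.6, -6.7]
opening: 23.5
grasp_force: 45.0
```

servo_tool([
  [[0.3,0,0,0,0,0],[0,0,0,0,0,0],[0,0,0,0,0,0],[0,0,0,0,0,0]],
])

```text
time: 19.5
position: [564.3, 234.2, 161.4]
tcp_rot: [[-0.994, -0.11, 0.007], [-0.11, 0.994, 0.002], [-0.007, 0.001, -1.0]]
contact_force: [13.7, 1.9, -8.1]
opening: 23.7
grasp_force: 45.0
```

servo_tool([
  [[0,0,0,0,0,0],[0,0,0,0,0,0],[0,0,0,0,0,0]],
])

```text
time: 19.8
position: [564.3, 234.2, 161.4]
tcp_rot: [[-0.994, -0.11, 0.007], [-0.11, 0.994, 0.002], [-0.007, 0.001, -1.0]]
contact_force: [13.6, 2.3, -7.9]
opening: 24.1
grasp_force: 45.0
```

servo_tool([
  [[0.2,0,0,0,0,0],[0,0,0,0,0,0],[0,0,0,0,0,0],[0,0,0,0,0,0],[0,0,0,0,0,0]],
])

```text
time: 20.3
position: [564.3, 234.2, 161.4]
tcp_rot: [[-0.994, -0.11, 0.008], [-0.11, 0.994, 0.002], [-0.008, 0.001, -1.0]]
contact_force: [14.4, 2.4, -8.8]
opening: 23.9
grasp_force: 45.0
```

servo_tool([
  [[0,0,0,0,0,0],[0,0,0,0,0,0],[0,0,0,0,0,0],[0,0,0,0,0,0],[0,0,0,0,0,0]],
])

```text
time: 20.8
position: [564.3, 234.2, 161.4]
tcp_rot: [[-0.994, -0.11, 0.008], [-0.11, 0.994, 0.002], [-0.008, 0.001, -1.0]]
contact_force: [14.5, 3.6, -8.2]
opening: 23.9
grasp_force: 45.0
```

servo_tool([
  [[0,0,0,0,0,0],[0,0,0,0,0,0],[0,0,0,0,0,0],[0,0,0,0,0,0],[0,0,0,0,0,0]],
])

```text
time: 21.3
position: [564.3, 234.2, 161.4]
tcp_rot: [[-0.994, -0.11, 0.008], [-0.11, 0.994, 0.002], [-0.008, 0.001, -1.0]]
contact_force: [14.3, 2.8, -8.9]
opening: 23.8
grasp_force: 45.0
```

servo_tool([
  [[-0.8,0,0,0,0,0],[-0.8,0,0,0,0,0],[-0.8,0,0,0,0,0],[-0.8,0,0,0,0,0],[0,0,0,0,0,0]],
])

```text
time: 21.8
position: [564.6, 234.3, 161.5]
tcp_rot: [[-0.994, -0.11, 0.002], [-0.11, 0.994, 0.001], [-0.002, 0.0, -1.0]]
contact_force: [5.0, 1.0, -1.8]
opening: 24.1
grasp_force: 45.0
```

servo_tool([
  [[-0.4,0,0,0,0,0],[-0.4,0,0,0,0,0],[0,0,0,0,0,0]],
], newtons=20)

```text
time: 22.1
position: [564.6, 234.3, 161.5]
tcp_rot: [[-0.994, -0.11, 0.001], [-0.11, 0.994, 0.0], [-0.001, 0.0, -1.0]]
contact_force: [3.1, -0.1, -0.9]
opening: 24.0
grasp_force: 20.0
```

servo_tool([
  [[0,0,0,0,0,0],[0,0,0,0,0,0],[0,0,0,0,0,0]],
], newtons=3)

```text
time: 22.4
position: [564.2, 234.2, 161.0]
tcp_rot: [[-0.994, -0.11, -0.0], [-0.11, 0.994, 0.0], [0.0, 0.0, -1.0]]
contact_force: [2.3, 0.4, -2.8]
opening: 24.1
grasp_force: 3.0
```

servo_tool([
  [[0,0,0,0,0,0],[0,0,0,0,0,0],[0,0,0,0,0,0],[0,0,0,0,0,0],[0,0,0,0,0,0]],
], gripper=60)

```text
time: 22.9
position: [564.6, 234.4, 161.4]
tcp_rot: [[-0.994, -0.11, 0.001], [-0.11, 0.994, 0.0], [-0.001, 0.0, -1.0]]
contact_force: [0.1, -0.6, 0.2]
opening: 57.9
grasp_force: 0.0
```

servo_tool([
  [[0,0,-5,0,0,0],[0,0,-15,0,0,0],[0,0,-20,0,0,0],[0,0,-25,0,0,0],[0,0,-25,0,0,0]],
])

```text
time: 23.4
position: [564.5, 234.3, 252.5]
tcp_rot: [[-0.994, -0.11, 0.001], [-0.11, 0.994, 0.0], [-0.001, 0.0, -1.0]]
contact_force: [0.4, -0.3, -0.3]
opening: 60.2
grasp_force: 0.0
```

servo_tool([
  [[25,0,-10,0,0,0],[25,0,0,0,0,0],[25,0,0,0,0,0],[0,0,0,0,0,0],[0,0,0,0,0,0]],
])

```text
time: 23.9
position: [490.3, 226.2, 262.2]
tcp_rot: [[-0.994, -0.111, 0.003], [-0.111, 0.994, 0.001], [-0.003, 0.0, -1.0]]
contact_force: [0.5, -1.0, -0.5]
opening: 60.2
grasp_force: 0.0
```

```bash
python3 - <<'E'
from h import *
np.set_printoptions(precision=2,suppress=True)
s=monitor.state(); print(s["time"],s["position"],s["contact_force"],s["opening"])
a=snapshot("scene"); b=snapshot("side")
a=a[225:325,300:400]; b=b[150:290,180:320]
cv2.imwrite("pics/fin.png",np.hstack([cv2.resize(a,(400,400),interpolation=cv2.INTER_CUBIC),cv2.resize(b,(400,400),interpolation=cv2.INTER_CUBIC)]))
E
```

```text
23.9 [490.34 226.17 262.15] [ 0.52 -0.97 -0.55] 60.19470356111931
```

View pics/fin.png

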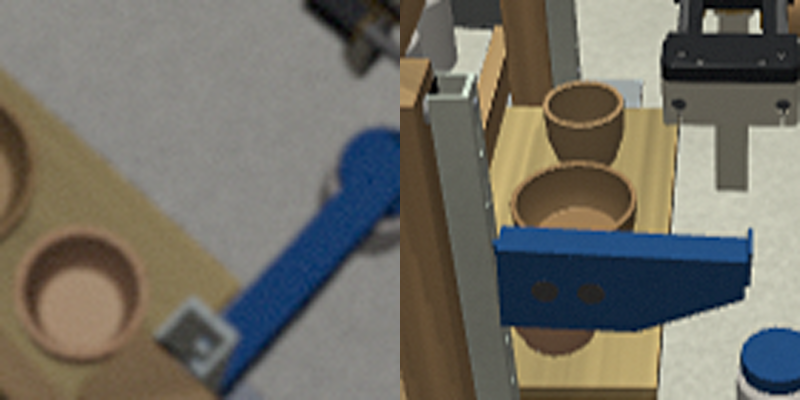

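The bracket hangs on the track: its back is against it at about (500,280) in the side crop, and the gripper is well clear. Handing in.

```bash
python3 -c "
from workcell import order
print(order.close_job())"
```

```text
the job is handed in; nothing more can be done
None
```

The bracket was left hanging in the free post's slots at the partner's height, and the job was handed in at about 24 s; it passed a steady pull of about 15 N for over a second, and the arm then let go and moved clear. The pass or fail verdict was not shown.

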